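Load the filter crucible and start the vacuum pump

ROBOT

A 7-joint arm with a two-finger parallel gripper is mounted at the origin on the work surface. World frame = base frame: x ahead of the robot, y to its left, z up, the work surface at z = 0. Lengths are in m, angles in degrees, forces in N, time in s.
With the tool pointing down it reaches from about 0.425 to 0.875 m from the base axis. Payload 4.7 kg.
Tool frame: the origin (TCP) lies at the very end of the fingers, on their centre line; the grasp point (between the pads) lies env.hold_point_z behind it (env.hold_point_z is the distance from the TCP to the grasp point, in m); z points along the fingers, y is the line along which they close (so a half turn about z gives the same grasp; the last joint's range is limited). The gripper opens to 87 mm and grips with 3 to 60 N. Pads are 19 mm wide; open, the fingers measure 117 mm over their backs; the gripper's body (75 mm by 190 mm) begins 51 mm behind the grasp point.
Start: joints at [-74.536, 18.392, -4.016, 83.108, 1.295, 78.541, -3.26], TCP at [0.164, 0.629, 0.187] pointing down, gripper open.
Joint ranges: [-163.93, 163.93], [-17.29, 119.83], [-79.2, 71.16], [3.27, 140.29], [-89.18, 269.18], [5.43, 117.66], [-154.24, 154.24]. Speed limits (degrees/s): [147.25, 147.25, 180, 180, 180, 180, 180].

INTERFACE

Orientations are given as [roll, pitch, yaw] about the fixed x, y, z axes, in that order (R = Rz(yaw) Ry(pitch) Rx(roll)).
In Python, from cell import env gives the robot as it stands.
- The arm moves only by the shell command python3 -m jog 'ROWS' [FORCE]. ROWS is JSON, a list of rows, each an object with "dp": the shift along the tool's x, y, z in cm, a list of three; "twist": the turn about the tool's z in degrees; "fingers": the opening, from 0 (shut) to 1 (fully open). A call has 1 to 8 rows; each row is the pose to reach, as a shift and turn from the pose commanded when the call began, along the tool's axes at that moment; what a row does not reach only later rows make up. A row lasts 1/8 s, in which the tool goes at most 62.5 mm and 10.7 degrees, less where a joint would pass 70% of its speed; a pose out of reach is approached as far as the arm can. A call with a gripper value outside its range is refused whole. The fingers move at their own pace and stop on an object; FORCE is the grip in N (left out, the last holds). Time passes only in rows, so rows that repeat a pose let the fingers close. It gives the time, the measured TCP pose, the force, the opening and the grip force at its end, in the units of the state.
- env.get_obs(): the state, without advancing time (a new reading comes with each control period).
- env.read_camera(name): name is "side" or "top" or "wrist"; returns a dict with "pixels" (480x640x3 uint8, blue, green, red), "depth" (480x640 float32, m along the optical axis (not along the pixel's ray), 0 where there is no reading), "fx", "fy", "cx", "cy" (pixels), "k1" (the pictures are not rectified: a ray, as slopes to the right and down, at radius r is drawn at 1 + k1 r^2 times it, then the intrinsics apply), "rvec" (rotation vector, rad) and "tvec" (3), from world to camera coordinates, as OpenCV has them. Camera axes: x right, y down, z forward; pixel columns grow to the right and rows downward; lengths in m; the calibration is good to about 2 mm. A picture is of the moment at which its call begins.
- env.sign_off(): hands the job in; it is judged then, once.
The state is a dict: "time_s": time; "qpos": joint angles; "joint_velocities": joint speeds; "effort": joint torques, N m; "tool_pos": TCP position; "tool_rot": TCP orientation; "force": force on the tool from outside, world axes, zero at the start; "wrist_torque": the same for the moment, N m; "grip_width": finger opening in m; "grasp_force": force on a finger pad.
Only numpy, scipy, OpenCV 4.12 (cv2) and the standard library are available. Lean on these libraries where they do the work, as an engineer would, in place of code of your own. Each camera call takes 0.05 s, during which the arm holds its last target. There are 200 camera calls.

TASK

Set the tall white filter crucible upright into the tapered rubber sleeve of the glass holder on top of the filter flask: lower it gently until it just rests on the taper, without dropping it or pressing it in (it would jam), and let go. Then start the vacuum pump with the tall locking bat switch on its sloping panel: pull the bat out of its notch, flip it over centre to the upper side, away from the panel's lower edge, and let it drop back into its notch there. Leave the short switch as it is and the other glassware and tools where they stand.

Things in the scene. Friction and masses are not known exactly. Their poses are not given: they have to be found in the camera images.
- filter_unit: Fixed bench unit: steel base plate 260 (x) x 400 (y) x 12 mm, pump housing on its +y part (y over -40 mm), glass filter flask (94 mm wide) on its -y part. Origin: centre of the plate's underside; x from the panel's low front edge to the rear, z up. The panel rises 20 degrees to the rear, from x -125, z 70 to x -20, z 108 mm; behind it the housing and pump heads are up to 168 mm high.
- stopper_top (a point): Centre of the black stopper's top in the flask's neck, z up, 140 mm above the bench, on the axis of the crucible holder: a glass cup on a stem, 51 mm across its rubber rim. The mouth of its rubber sleeve is 42 to 66 mm above this point: the stem was pushed in more or less (it stays as it is), the height is not reported, so feel for it. Sleeve: 35 mm bore at the mouth, same taper as the crucible, 26 mm deep.
- crucible: Tall white porcelain filter crucible, 50 to 90 g, loose, upright on the bench. Foot 24 mm in diameter, tapering to 38 mm at 30 mm height, then straight (38 mm) to the rim at 56 mm; wall 3 mm. Origin: centre of the foot's underside, z up. In the sleeve it rests with its foot 22 to 25 mm below the sleeve's mouth, so grip near the rim. A push of over 10 N can jam it; 3 to 5 N is enough to feel the contact.
- pump_switch (a joint): Swing of the tall steel bat of the locking toggle, rad: 0 = off, leaning to the panel's low front edge (the unit's -x); 0.3 = centre, square to the panel; 0.6 = on, leaning to the rear (+x); in its notch it rests anywhere within 0.09 of the end. Hinge axis parallel to the unit's y. At each end a notch locks the bat: pushed sideways it gives 0.09 rad and no more, however hard.
- pump_switch_bat (a joint): Pull of the tall bat out along its own length, m: 0 = down in its notch, locked; 0.006 = fully out, at its stop. It takes 3 N to start, 8 N at full pull; from 0.003 it is clear of the notch but a spring still holds it off the centre (about 2 N at the grip); from 0.0055 it swings freely. Let go beyond the centre, it snaps to the end and drops back to 0 by itself.
- bat_tip (a point): Tip of the tall bat, on its axis; the point's z points out along the bat. Round, 8.5 mm thick at the root to 11 mm near the tip; grip its outer 28 mm with the fingers closing along the unit's y (the hinge's direction), so that it can turn between them. Below is a cap, 16 mm across, on a threaded bushing.
- bat_pivot (a point): Pivot of the tall bat, fixed on the unit at x -76, y 22, z 94 mm, 6 mm above the panel's surface; axes as the unit's. The bat's tip is 40 mm from it (46 mm pulled out). The panel beside the bat is flat and free for 60 mm to the +y side and to the housing's edge (62 mm) on the -y side.
- mains_switch (a joint): Short plain bat toggle (7 mm thick, standing 26 mm off the panel) on the same panel, 83 mm to the unit's +y side of the tall one; rad, 0 = off, 0.6 = on. It is on and must stay on.
- low_crucible: Bystander: low white porcelain crucible without a filter plate, 49 mm across, 30 mm high, loose. Origin: centre of the underside.
- weighing_bottle: Bystander: glass weighing bottle with a knobbed lid, 38 mm across, 70 mm high, loose. Origin: centre of the underside.
- spare_stopper: Bystander: black rubber stopper, 37 mm across, 24 mm high, on the unit's base plate in front of the flask, loose. Origin: centre of the underside.
- forceps: Bystander: steel forceps lying on the bench, 140 mm long, 20 mm wide, 9 mm high, loose.
- beaker: Bystander: empty glass beaker, 68 mm across, 85 mm high, loose. Origin: centre of the underside.
- wash_bottle: Bystander: white plastic wash bottle, 74 mm across, 188 mm high with its spout, loose. Origin: centre of the underside.
- petri_dish: Bystander: closed petri dish, 95 mm across, 16 mm high, loose. Origin: centre of the underside.

How it is judged:
By the outcome, as a careful person would: the job done as asked, in the order asked, and still so for the second after the job is handed in, with the robot touching nothing.
It also fails if it takes over 51 s, if anything falls off the work surface, if the arm or the gripper's body presses on something with over 40 N, if the wrist force passes 120 N, or if a joint passes its speed limit or range.

## Working session

There is one attempt and no reset: what is moved stays moved. The work goes in short steps, Python scripts to look and compute and a shell command to move; the robot and the scene stay as the last step left them, time stands still between calls to the robot, and variables do not carry over. Pictures are saved under pics/ and viewed, at most 10 in all, crops included, and the job is handed in when it is done.

```bash
mkdir -p pics; ls; cat > h.py <<'E'
import numpy as np,cv2
from cell import env
from scipy.spatial.transform import Rotation as R
def cam(n,save=True):
    c=env.read_camera(n); np.savez('pics/%s.npz'%n,**c)
    return c
def load(n): return dict(np.load('pics/%s.npz'%n))
def world(c,u,v,d=None):
    u=np.atleast_1d(u).astype(float);v=np.atleast_1d(v).astype(float)
    K=np.array([[c['fx'],0,c['cx']],[0,c['fy'],c['cy']],[0,0,1]],float)
    s=cv2.undistortPoints(np.stack([u,v],-1)[:,None],K,np.array([c['k1'],0,0,0],float))[:,0]
    if d is None: d=c['depth'][v.astype(int),u.astype(int)]
    P=np.c_[s,np.ones(len(s))]*np.reshape(d,(-1,1))
    M=cv2.Rodrigues(np.array(c['rvec'],float))[0]
    return (P-np.ravel(c['tvec']))@M
def onz(c,u,v,z):
    a=world(c,u,v,[0.0])[0]; b=world(c,u,v,[1.0])[0]; return a+(b-a)*(z-a[2])/(b[2]-a[2])
E
python3 - <<'E'
from h import *
for n in('side','top'):
    c=cam(n); cv2.imwrite('pics/%s0.png'%n,c['pixels'])
print(env.get_obs(),env.hold_point_z)
E
```

```text
pics
{'time_s': 0.1, 'qpos': array([-74.53577974,  18.43537364,  -4.01711925,  83.16762634,
         1.29520199,  78.54347466,  -3.26095325]), 'joint_velocities': array([ 0.03731696, -0.04061658, -0.06457237, -0.15519814,  0.04212749,
        0.08573496, -0.13043291]), 'effort': array([ 1.93065516e-04, -4.92569339e+01, -4.05326849e-01, -3.13397670e+01,
       -6.39583077e-02,  3.95391241e-02,  7.57368252e-05]), 'tool_pos': array([0.16435495, 0.62828504, 0.18586733]), 'tool_rot': array([-1.79898780e+02,  5.28467655e-03,  1.65345966e+02]), 'force': array([ 1.38864614,  0.18813929, -0.64914903]), 'wrist_torque': array([-0.01672501,  0.00836553,  0.00867285]), 'grasp_force': 0.0, 'grip_width': 0.0870375560488754} 0.0187
```

View pics/top0.png

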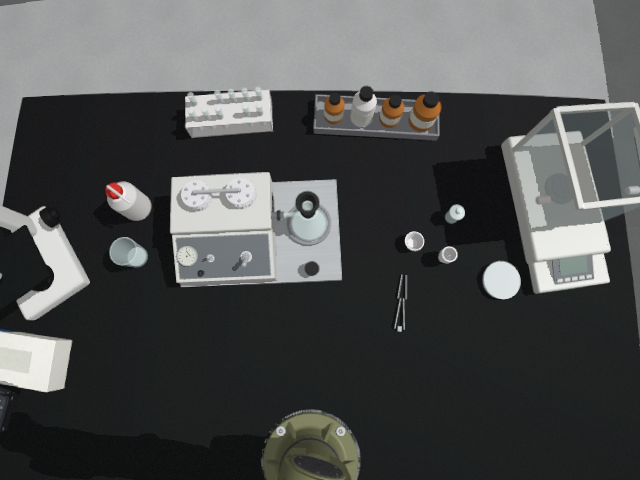

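View pics/side0.png

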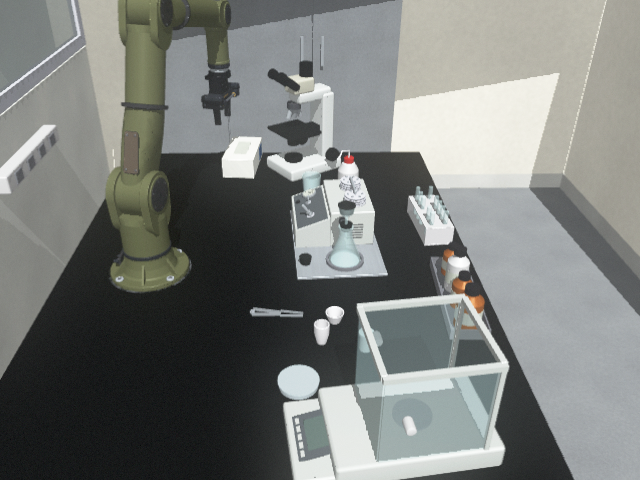

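The top view shows the unit with its plate at (175-340, 180-285), the holder rim at (308,203) and the tall bat at (245,258). The tall crucible is at (448,255) and the low one at (414,241). I'll enlarge the unit and the crucible and measure.

```bash
python3 - <<'E'
from h import *
c=load('top');p=c['pixels']
a=cv2.resize(p[170:290,165:345],None,fx=4.4,fy=4.4,interpolation=cv2.INTER_CUBIC)
cv2.imwrite('pics/t1.png',a[:528,:792])
# crucible by depth
for (u0,u1,v0,v1) in [(436,462,243,268),(402,427,229,253)]:
    v,u=np.mgrid[v0:v1,u0:u1];v=v.ravel();u=u.ravel()
    P=world(c,u,v);
    k=P[:,2]>0.01
    print(P[k,2].max(), np.percentile(P[k],[2,50,98],axis=0).round(4).tolist())
    k=P[:,2]>P[k,2].max()-.008
    xy=P[k,:2].astype(np.float32); print('rim',cv2.minEnclosingCircle(xy),k.sum())
v,u=np.mgrid[185:222,292:326];P=world(c,u.ravel(),v.ravel())
k=P[:,2]>0.165;print('holder',P[k,2].max(),cv2.minEnclosingCircle(P[k,:2].astype(np.float32)),np.median(P[k],0))
# plate corners
for uv in [(337,180),(341,279),(276,282),(272,182)]: print(uv,onz(c,*uv,0.012), world(c,uv[0]-2 ,uv[1]+(3 if uv[1]<200 else -3)))
print(np.array(c['tvec']),c['fx'])
E
```

```text
0.061687743110909764 [[0.4603, -0.3497, 0.014], [0.4805, -0.3378, 0.0384], [0.4958, -0.3158, 0.0583]]
rim ((0.4789196252822876, -0.3327139914035797), 0.019382115453481674) 52
0.0331858545047306 [[0.495, -0.2775, 0.011], [0.5228, -0.2632, 0.0257], [0.5381, -0.2331, 0.0322]]
rim ((0.5170458555221558, -0.2554132342338562), 0.02438930980861187) 91
holder 1.0722378835632118 ((0.4467870593070984, 0.0002693762071430683), 0.1415054351091385) [0.56748902 0.00431051 0.19864892]
(337, 180) [ 0.67787671 -0.06671274  0.012     ] [[ 0.66971707 -0.0615151   0.01201088]]
(341, 279) [ 0.42271052 -0.07507616  0.012     ] [[ 0.43062106 -0.07044695  0.00746793]]
(276, 282) [0.41463103 0.08428094 0.012     ] [[0.41888995 0.08659877 0.04027573]]
(272, 182) [0.67180781 0.10052631 0.012     ] [[0.62846097 0.09369811 0.1164462 ]]
[-0.01809385  0.51501948  0.98894165] 433.3912777846065
```

View pics/t1.png

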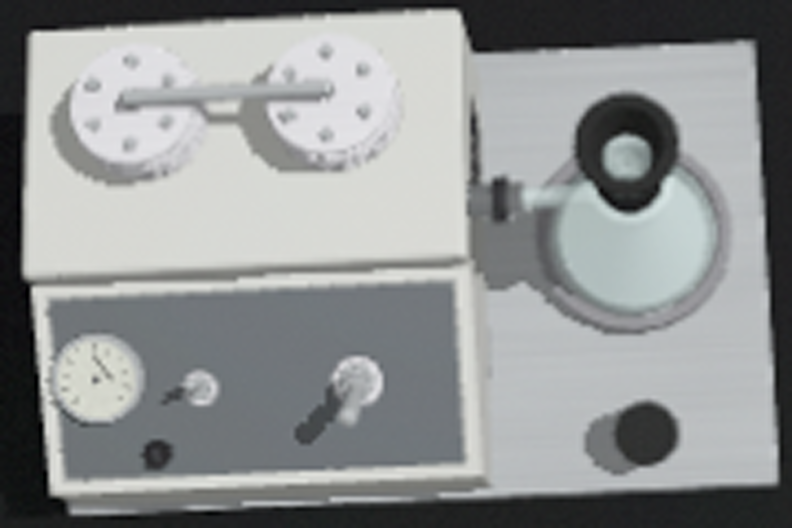

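The rim and bat are clear here: holder mouth at about px (307.5,203.4), bat tip at (244,263.6), unit yaw about +1.9°. I'll write a shift helper and refine the holder and bat, then set off.

```bash
cat >> h.py <<'E'
def shift(*targets,yaw=None):
    o=env.get_obs();M=R.from_euler('xyz',o['tool_rot'],degrees=True).as_matrix()
    for t in targets: print(np.round((np.array(t)-o['tool_pos'])@M*100,2))
    if yaw is not None: print('twist',(o['tool_rot'][2]-yaw+180)%360-180)
    print(o['time_s'],o['tool_pos'].round(4),o['tool_rot'].round(2),o['force'].round(2))
E
python3 - <<'E'
from h import *
c=load('top')
v,u=np.mgrid[188:222,292:326];P=world(c,u.ravel(),v.ravel())
k=(P[:,2]>0.17)&(P[:,2]<.22);Q=P[k];print(len(Q),np.percentile(Q[:,2],[5,50,95,99]))
k=Q[:,2]>np.percentile(Q[:,2],97)-.006;print(cv2.minEnclosingCircle(Q[k,:2].astype(np.float32)),k.sum())
print('holder at z .195',onz(c,307.5,203.4,.195)); print('bat tip',onz(c,243.9,263.2,.124))
shift((.164,.629,.34),(.42,.40,.40),(.50,.08,.42),yaw=182)
E
```

```text
395 [0.17525861 0.19916103 0.20269871 0.20369977]
((0.5633381605148315, 0.005412941332906485), 0.02586786262691021) 250
holder at z .195 [0.56157304 0.00478766 0.195     ]
bat tip [0.44438364 0.1460209  0.124     ]
[  0.05   0.03 -15.41]
[-30.51 -15.66 -21.38]
[-46.35 -44.6  -23.33]
twist -16.65403355698976
0.1 [0.1644 0.6283 0.1859] [-1.7990e+02  1.0000e-02  1.6535e+02] [ 1.39  0.19 -0.65]
```

```bash
python3 -m jog '[{"dp":[0,0,-6],"fingers":0.7},{"dp":[0,0,-12]},{"dp":[-4,-2,-16],"twist":-8},{"dp":[-9,-4.5,-18],"twist":-16.6},{"dp":[-14.5,-7,-19],"twist":-16.6},{"dp":[-20,-10,-20],"twist":-16.6},{"dp":[-25.5,-13,-21],"twist":-16.6},{"dp":[-30.5,-15.7,-21.4],"twist":-16.6}]' 20; python3 -c "
from h import *
shift((.44,.12,.42),(.46,-.01,.42),yaw=182)"
```

```text
[-39.53 -42.24 -23.34]
[-44.75 -54.31 -23.31]
twist -16.65403355698976
0.1 [0.1644 0.6283 0.1859] [-1.7990e+02  1.0000e-02  1.6535e+02] [ 1.39  0.19 -0.65]validation failed for argument at $[0]...
```

```bash
python3 -m jog '[{"dp":[0,0,-6],"twist":0,"fingers":0.7},{"dp":[0,0,-12],"twist":0,"fingers":0.7},{"dp":[-4,-2,-16],"twist":-8,"fingers":0.7},{"dp":[-9,-4.5,-18],"twist":-16.6,"fingers":0.7},{"dp":[-14.5,-7,-19],"twist":-16.6,"fingers":0.7},{"dp":[-20,-10,-20],"twist":-16.6,"fingers":0.7},{"dp":[-25.5,-13,-21],"twist":-16.6,"fingers":0.7},{"dp":[-30.5,-15.7,-21.4],"twist":-16.6,"fingers":0.7}]' 20; python3 -c "
from h import *
shift((.44,.12,.42),(.46,-.01,.42),yaw=182)"
```

```text
time_s: 1.1
tool_pos: [0.4213, 0.3981, 0.4013]
tool_rot: [180.0, 0.0, -178.1]
force: [0.9, 0.7, -0.9]
grip_width: 0.0608
grasp_force: 0.0
[ -0.94 -27.85  -1.88]
[ -2.51 -40.91  -1.89]
twist -0.08015138371899866
1.1 [0.4213 0.3981 0.4013] [ 1.7998e+02  3.0000e-02 -1.7808e+02] [ 0.95  0.72 -0.88]
```

```bash
python3 -m jog '[{"dp":[0,-5,-0.5],"twist":0,"fingers":0.7},{"dp":[0,-10,-1],"twist":0,"fingers":0.7},{"dp":[0,-15,-1],"twist":0,"fingers":0.7},{"dp":[0,-20,-1],"twist":0,"fingers":0.7},{"dp":[0,-26,-1],"twist":0,"fingers":0.7},{"dp":[-1,-31,-1],"twist":0,"fingers":0.7},{"dp":[-2,-34,-1],"twist":0,"fingers":0.7},{"dp":[-2,-34,-1],"twist":0,"fingers":0.7}]'; python3 -c "
from h import *
c=cam('wrist');cv2.imwrite('pics/w1.png',c['pixels'])
shift((.47,-.12,.36),(.479,-.333,.30),(.479,-.333,.12))"
```

```text
time_s: 2.1
tool_pos: [0.4517, 0.0577, 0.4108]
tool_rot: [180.0, 0.0, -178.4]
force: [0.0, 0.1, 0.1]
grip_width: 0.061
grasp_force: 0.0
[ -1.3  -18.06   5.05]
[ -1.53 -39.38  11.04]
[ -1.54 -39.39  29.04]
2.15 [0.4513 0.0601 0.4106] [ 1.7997e+02 -3.0000e-02 -1.7818e+02] [-0.46  0.93  0.02]
```

View pics/w1.png

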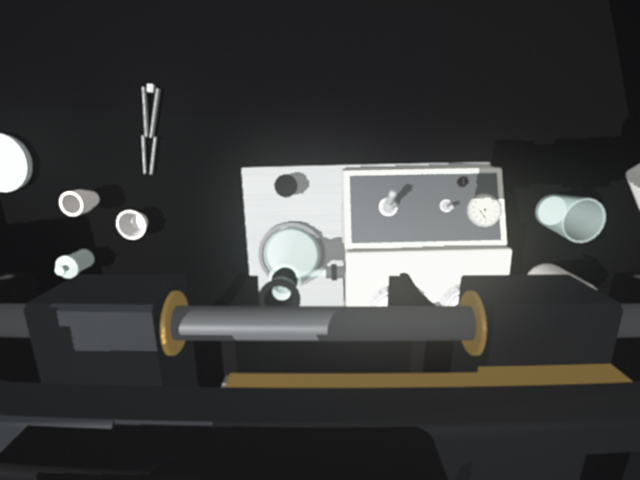

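The wrist view (up is world -x) shows the holder rim at (281,293), the bat tip at about (392,196) and its bushing at (388,208). The tall crucible's rim is at (71,203). I'll cross-check these.

```bash
python3 - <<'E'
from h import *
c=load('wrist')
print('holder',onz(c,281.5,293,.2)); print('tip',onz(c,392,196,.124)); print('cruc rim',onz(c,71,203,.056))
print('bush',world(c,388,209),'corners',onz(c,242,168,.012),onz(c,250,305,.012))
v,u=np.mgrid[185:220,55:100];P=world(c,u.ravel(),v.ravel());k=P[:,2]>.048;print(cv2.minEnclosingCircle(P[k,:2].astype(np.float32)),P[k,2].max())
v,u=np.mgrid[265:306,258:304];P=world(c,u.ravel(),v.ravel());k=(P[:,2]>.19)&(P[:,2]<.215);print(cv2.minEnclosingCircle(P[k,:2].astype(np.float32)),np.percentile(P[k,2],[50,98]))
v,u=np.mgrid[170:225,370:415];P=world(c,u.ravel(),v.ravel());k=(P[:,2]>.108);print(P[k].round(4).tolist()[:60:3])
E
```

```text
holder [0.55907639 0.01069448 0.2       ]
tip [0.4496661  0.14858897 0.124     ]
cruc rim [ 0.48246899 -0.33244848  0.056     ]
bush [[0.47133658 0.14880442 0.10068698]] corners [ 0.42711289 -0.07294903  0.012     ] [ 0.66502786 -0.06555766  0.012     ]
((0.4359671473503113, -0.14675042033195496), 0.20955266058444977) 0.610269067380955
((0.5652430057525635, 0.008036073297262192), 0.024842029437422752) [0.20282259 0.20459501]
[[0.3815, 0.0555, 0.6103], [0.3815, 0.0555, 0.6103], [0.4416, 0.1492, 0.1246], [0.443, 0.1466, 0.1247], [0.4428, 0.1505, 0.125], [0.4441, 0.145, 0.1269], [0.4439, 0.1489, 0.1271], [0.3815, 0.0555, 0.6103], [0.4453, 0.1449, 0.1279], [0.4451, 0.1489, 0.1279], [0.4452, 0.153, 0.1269], [0.4467, 0.1438, 0.1273], [0.4463, 0.1474, 0.129], [0.4463, 0.1515, 0.1284], [0.4479, 0.1437, 0.1284], [0.4479, 0.1479, 0.1271], [0.4477, 0.1517, 0.128], [0.4495, 0.1456, 0.1258], [0.4489, 0.1489, 0.1292], [0.4515, 0.1438, 0.1215]]
```

```bash
python3 -m jog '[{"dp":[-0.3,-5,2],"twist":0,"fingers":0.7},{"dp":[-0.6,-10,3],"twist":0,"fingers":0.7},{"dp":[-1,-15,4.5],"twist":0,"fingers":0.7},{"dp":[-1.3,-20,6.5],"twist":0,"fingers":0.7},{"dp":[-1.5,-25.5,9],"twist":0,"fingers":0.7},{"dp":[-1.5,-31,11.5],"twist":0,"fingers":0.7},{"dp":[-1.5,-36,14],"twist":0,"fingers":0.7},{"dp":[-1.5,-39,17],"twist":0,"fingers":0.7}]'
```

```text
time_s: 3.15
tool_pos: [0.4802, -0.3295, 0.2398]
tool_rot: [-180.0, 0.0, -178.0]
force: [0.4, 0.7, -0.3]
grip_width: 0.061
grasp_force: 0.0
```

```bash
python3 -m jog '[{"dp":[0,0,5],"twist":0,"fingers":0.7},{"dp":[0,0,10],"twist":0,"fingers":0.7},{"dp":[0,0,12],"twist":0,"fingers":0.7},{"dp":[0,0,12],"twist":0,"fingers":0.7}]'; python3 -c "
from h import *
c=cam('wrist');cv2.imwrite('pics/w2.png',c['pixels'])
shift((.480,-.3325,.034))"
```

```text
time_s: 3.65
tool_pos: [0.4797, -0.3273, 0.12]
tool_rot: [179.9, -0.1, -178.0]
force: [-0.2, 0.0, 0.2]
grip_width: 0.061
grasp_force: 0.0
[ 0.07 -0.42  8.76]
3.7 [ 0.4805 -0.3282  0.1216] [-1.7998e+02  3.0000e-02 -1.7799e+02] [ 0.57 -0.74  0.7 ]
```

View pics/w2.png

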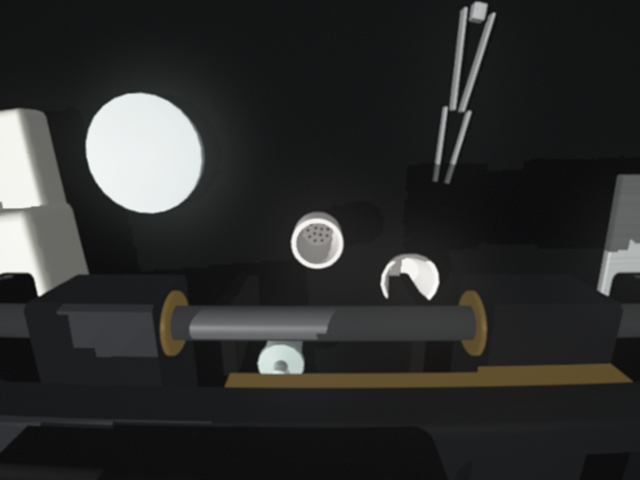

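The crucible's rim is centred at (317,242) with the filter plate visible, and the low crucible is to its right.

```bash
python3 -c "
from h import *
c=load('wrist')
for p in((317,242),(291.5,242),(343,242),(317,269)): print(onz(c,*p,.056))
M=cv2.Rodrigues(np.array(c['rvec'],float))[0];print(-M.T@np.ravel(c['tvec']))
v,u=np.mgrid[210:275,285:350];P=world(c,u.ravel(),v.ravel());k=(P[:,2]>.052)&(P[:,2]<.07);print(cv2.minEnclosingCircle(P[k,:2].astype(np.float32)))
"
```

```text
[ 0.48204498 -0.33179698  0.056     ]
[ 0.48271025 -0.35063155  0.056     ]
[ 0.48136787 -0.31259759  0.056     ]
[ 0.50312809 -0.33113754  0.056     ]
[ 0.40997125 -0.33013736  0.31960226]
((0.4827825725078583, -0.33209845423698425), 0.019229575991630554)
```

```bash
python3 -m jog '[{"dp":[-0.15,-0.4,2],"twist":0,"fingers":0.7},{"dp":[-0.15,-0.4,5],"twist":0,"fingers":0.7},{"dp":[-0.15,-0.4,7.6],"twist":0,"fingers":0.7},{"dp":[-0.15,-0.4,8.6],"twist":0,"fingers":0.7},{"dp":[-0.15,-0.4,8.6],"twist":0,"fingers":0.6},{"dp":[-0.15,-0.4,8.6],"twist":0,"fingers":0.45},{"dp":[-0.15,-0.4,8.6],"twist":0,"fingers":0.3},{"dp":[-0.15,-0.4,8.6],"twist":0,"fingers":0.3}]' 12; python3 -c "
from h import *
shift((.48,-.332,.2))"
```

```text
time_s: 4.7
tool_pos: [0.4817, -0.3327, 0.0354]
tool_rot: [-180.0, 0.1, -178.0]
force: [0.2, 0.5, 0.7]
grip_width: 0.0305
grasp_force: 0.0
[  0.15   0.07 -16.46]
4.7 [ 0.4817 -0.3327  0.0354] [-1.7999e+02  6.0000e-02 -1.7805e+02] [0.16 0.52 0.68]
```

```bash
python3 -c "
from h import *
s=cam('side');c=cam('wrist')
a=cv2.resize(s['pixels'][270:370,250:390],None,fx=4,fy=4); b=c['pixels'][150:400,150:500]
o=np.zeros((600,600,3),np.uint8);o[:400,:560]=a;
cv2.imwrite('pics/s2.png',a);
w=np.zeros((650,560,3),np.uint8);w[:400]=a;w[400:,:350]=b;cv2.imwrite('pics/s2.png',cv2.resize(w,None,fx=.9,fy=.9))
print(env.get_obs()['grip_width'],env.get_obs()['grasp_force'])"
```

```text
0.027749769127038873 0.0
```

View pics/s2.png

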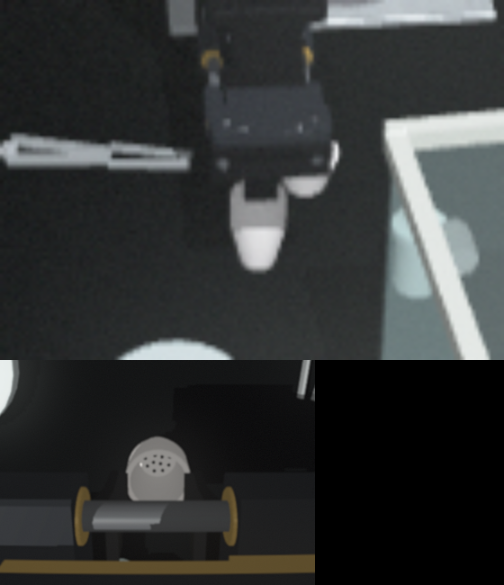

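```bash
python3 -c "
from h import *
c=load('wrist');o=env.get_obs();print(o['tool_pos'],o['grip_width'],o['time_s'])
K=np.array([[c['fx'],0,c['cx']],[0,c['fy'],c['cy']],[0,0,1]],float)
t=o['tool_pos'];pts=np.array([t,t+[0,.014,0],t+[0,-.014,0],t+[0,0,.0187],t+[0,.019,.0206],t+[0,-.019,.0206],t+[-.0095,.014,0],t+[-.0095,.014,.03]])
print(cv2.projectPoints(pts,np.array(c['rvec'],float),np.array(c['tvec'],float),K,np.array([c['k1'],0,0,0],float))[0][:,0].round())
b=c['pixels'][200:380,180:460];b=cv2.convertScaleAbs(b,alpha=1.8,beta=25);cv2.imwrite('pics/w3.png',cv2.resize(b,None,fx=2.8,fy=2.8,interpolation=cv2.INTER_CUBIC))
for p in((310,245),(310,275),(315,295),(315,260),(235,300),(395,300),(280,300),(350,300)):print(p,world(c,*p))
"
```

```text
[ 0.48146049 -0.33254772  0.03518122] 0.027749769127038873 4.8
[[324. 268.]
 [348. 268.]
 [299. 267.]
 [324. 280.]
 [360. 282.]
 [287. 280.]
 [349. 253.]
 [353. 271.]]
(310, 245) [[ 0.46589135 -0.34043129  0.04362841]]
(310, 275) [[ 0.49244948 -0.34063711  0.01853832]]
(315, 295) [[ 0.49789128 -0.33699088  0.03656504]]
(315, 260) [[ 0.48299481 -0.33782443  0.01716619]]
(235, 300) [[ 0.44527664 -0.35317823  0.16100526]]
(395, 300) [[ 0.51529939 -0.28234645  0.00111888]]
(280, 300) [[ 0.47266028 -0.35016254  0.10025688]]
(350, 300) [[ 0.49170926 -0.31838177  0.05576863]]
```

View pics/w3.png

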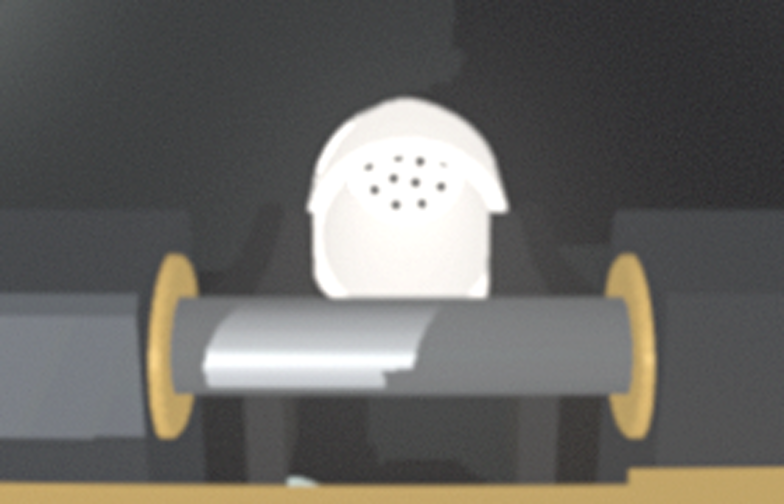

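```bash
python3 -m jog '[{"dp":[0,0,0],"twist":0,"fingers":0.2},{"dp":[0,0,0],"twist":0,"fingers":0.2}]' 12; python3 -c "
from h import *
c=cam('wrist');c2=load('wrist')
b=c['pixels'][200:300,180:460];b=cv2.convertScaleAbs(b,alpha=1.8,beta=25);cv2.imwrite('pics/w4.png',b)
o=env.get_obs();print(o['grip_width'],o['grasp_force'])
g=b[:,:,1].astype(int)
for r in(50,60,68,75,85,92):print(r,np.where(g[r]>150)[0][[0,-1]])"
```

```text
time_s: 5.05
tool_pos: [0.4812, -0.3325, 0.0348]
tool_rot: [180.0, 0.0, -178.1]
force: [0.6, -0.1, 0.3]
grip_width: 0.0187
grasp_force: 0.0
0.0182417070298589 0.0
50 [117 171]
60 [112 176]
68 [111 178]
75 [112 173]
85 [123 163]
92 [ 83 204]
```

```bash
python3 -c "
from h import *
s=cam('side');c=cam('wrist')
a=cv2.resize(s['pixels'][290:360,280:360],None,fx=5,fy=5,interpolation=cv2.INTER_CUBIC)
b=cv2.convertScaleAbs(c['pixels'][200:400,180:460],alpha=2.2,beta=40);b=cv2.resize(b,(400,286))
o=np.zeros((400,800,3),np.uint8);o[:350,:400]=a;o[:286,400:]=b;cv2.imwrite('pics/m.png',o)"
```

```text
(no output)
```

View pics/m.png

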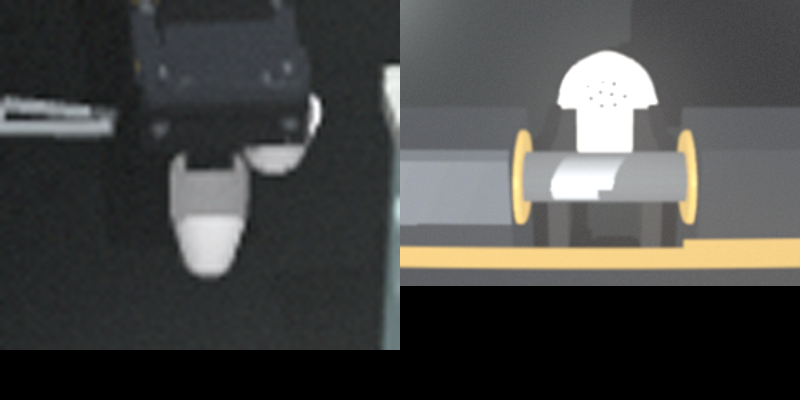

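```bash
python3 -c "
from h import *
for n,(u0,u1,v0,v1) in {'wrist':(230,420,220,306),'side':(290,350,300,350)}.items():
    c=load(n);v,u=np.mgrid[v0:v1,u0:u1];v=v.ravel();u=u.ravel();P=world(c,u,v);g=c['pixels'][v,u].max(1)
    for nm,s in(('dark',g<70),('light',g>=70)):
        k=s&(P[:,2]>.01)&(P[:,2]<.12)&(abs(P[:,0]-.48)<.05)&(abs(P[:,1]+.333)<.05)
        Q=P[k];print(n,nm,len(Q))
        for z in np.arange(.01,.12,.01):
            q=Q[(Q[:,2]>=z)&(Q[:,2]<z+.01)]
            if len(q):print(z.round(2),len(q),q[:,:2].min(0).round(3),q[:,:2].max(0).round(3))
o=env.get_obs();print(o)
"
```

```text
wrist dark 1581
0.01 11 [ 0.481 -0.339] [ 0.491 -0.324]
0.05 1 [ 0.477 -0.35 ] [ 0.477 -0.35 ]
0.07 265 [ 0.469 -0.351] [ 0.485 -0.316]
0.08 413 [ 0.469 -0.351] [ 0.481 -0.315]
0.09 534 [ 0.469 -0.352] [ 0.478 -0.314]
0.1 357 [ 0.469 -0.353] [ 0.474 -0.313]
wrist light 3236
0.01 821 [ 0.467 -0.345] [ 0.497 -0.319]
0.02 534 [ 0.465 -0.347] [ 0.499 -0.316]
0.03 543 [ 0.464 -0.35 ] [ 0.5   -0.314]
0.04 560 [ 0.464 -0.35 ] [ 0.499 -0.314]
0.05 742 [ 0.464 -0.35 ] [ 0.497 -0.315]
0.07 36 [ 0.47  -0.347] [ 0.484 -0.319]
side dark 45
0.05 2 [ 0.472 -0.322] [ 0.499 -0.315]
0.07 31 [ 0.473 -0.356] [ 0.495 -0.344]
0.08 12 [ 0.473 -0.354] [ 0.494 -0.349]
side light 267
0.01 28 [ 0.472 -0.352] [ 0.498 -0.336]
0.02 39 [ 0.467 -0.352] [ 0.501 -0.31 ]
0.03 65 [ 0.466 -0.357] [ 0.503 -0.309]
0.04 69 [ 0.467 -0.354] [ 0.503 -0.315]
0.05 64 [ 0.466 -0.355] [ 0.503 -0.323]
0.06 1 [ 0.482 -0.354] [ 0.482 -0.354]
0.07 1 [ 0.494 -0.353] [ 0.494 -0.353]
{'time_s': 5.2, 'qpos': array([ -6.99515686,  22.73073385,  47.25794237, 103.96297949,
       -18.84046109,  61.51022883, 139.13773819]), 'joint_velocities': array([-0.04745275, -0.02532786,  0.12245377, -0.00670965,  0.08187101,
       -0.0611268 ,  0.00944749]), 'effort': array([-1.84181845e-03, -3.75104535e+01,  9.08102989e+00, -2.65430295e+01,
        8.35840381e-02,  2.42336502e-02, -5.84729014e-05]), 'tool_pos': array([ 0.48121934, -0.33253161,  0.03481178]), 'tool_rot': array([ 1.79995851e+02, -4.59632700e-04, -1.78056501e+02]), 'force': array([-0.72937393, -0.68688633, -0.3808122 ]), 'wrist_torque': array([-0.00035193,  0.01370431,  0.00055167]), 'grasp_force': 0.0, 'grip_width': 0.01743748766543085}
```

```bash
python3 -c "
from h import *
for n,(u0,u1,v0,v1) in {'wrist':(230,420,220,306),'side':(290,350,300,350)}.items():
    c=load(n);v,u=np.mgrid[v0:v1,u0:u1];v=v.ravel();u=u.ravel();P=world(c,u,v);g=c['pixels'][v,u].max(1)
    k=(P[:,2]>.058)&(P[:,2]<.085)&(abs(P[:,0]-.48)<.04)&(abs(P[:,1]+.333)<.04)
    print(n,np.histogram(P[k,2],np.arange(.058,.086,.002)), np.sort(P[k,2])[:8].round(4))
    if n=='wrist':
        q=P[k&(P[:,2]<.08)]; print('left',q[q[:,1]<-.333].min(0),q[q[:,1]<-.333].max(0),'right',q[q[:,1]>-.333].min(0),q[q[:,1]>-.333].max(0))
"; ls -la .; python3 -c "
from cell import env; print([a for a in dir(env) if a[0]!='_'],env.hold_point_z)"
```

```text
wrist (array([123,   0,   0,   0,   0,   0,   2,  59,  78,  99,  63,  73,  95]), array([0.058, 0.06 , 0.062, 0.064, 0.066, 0.068, 0.07 , 0.072, 0.074,
       0.076, 0.078, 0.08 , 0.082, 0.084])) [0.058 0.058 0.058 0.058 0.058 0.058 0.058 0.058]
left [ 0.46418606 -0.35122333  0.05800728] [ 0.48467163 -0.33329557  0.07996945] right [ 0.46392688 -0.3323291   0.05800345] [ 0.48407419 -0.31562154  0.07991698]
side (array([ 7,  1,  0,  0,  0,  0,  1,  8,  4, 12,  7,  8,  2]), array([0.058, 0.06 , 0.062, 0.064, 0.066, 0.068, 0.07 , 0.072, 0.074,
       0.076, 0.078, 0.08 , 0.082, 0.084])) [0.058  0.0582 0.0583 0.0584 0.0586 0.0594 0.0597 0.0608]
total 16
drwxr-xr-x  3 agent agent 4096 Dec  2 21:40 .
drwxr-xr-x 23 root  root  4096 Dec  2 21:39 ..
-rw-r--r--  1 agent agent 1152 Dec  2 21:41 h.py
drwxr-xr-x  2 agent agent 4096 Dec  2 21:44 pics
['PlanningError', 'get_obs', 'hold_point_z', 'read_camera', 'sign_off'] 0.0187
```

Both cameras put the real fingertips at z≈0.072, while the reported TCP is 0.035. The fingers have closed above the rim, so the state's TCP lies about 37 mm beyond the real tips. The crucible is untouched. I'll reopen, then lower by that offset and check it by force and grip.

```bash
python3 -m jog '[{"dp":[0,0,0],"twist":0,"fingers":0.7},{"dp":[0,0,0],"twist":0,"fingers":0.7},{"dp":[0,0,0],"twist":0,"fingers":0.7},{"dp":[0,0,0],"twist":0,"fingers":0.7},{"dp":[0,0,0],"twist":0,"fingers":0.7}]' 12 | grep -E "time|width"; python3 -m jog '[{"dp":[0,0,1.2],"twist":0,"fingers":0.7},{"dp":[0,0,2.4],"twist":0,"fingers":0.7},{"dp":[0,0,3.3],"twist":0,"fingers":0.7},{"dp":[0,0,3.7],"twist":0,"fingers":0.7},{"dp":[0,0,3.7],"twist":0,"fingers":0.7}]'; python3 -c "
from h import *
c=cam('wrist');v,u=np.mgrid[200:306,200:450];v=v.ravel();u=u.ravel();P=world(c,u,v);g=c['pixels'][v,u].max(1)
k=(g<70)&(P[:,2]>.008)&(P[:,2]<.085)&(abs(P[:,0]-.48)<.03)&(abs(P[:,1]+.333)<.06)
print(np.sort(P[k,2])[:40:5].round(4));print(np.histogram(P[k,2],8))
k=(g>70)&(P[:,2]>.05)&(P[:,2]<.062)&(abs(P[:,0]-.48)<.03)&(abs(P[:,1]+.333)<.03);print(cv2.minEnclosingCircle(P[k,:2].astype(np.float32)))"
```

```text
time_s: 5.82
grip_width: 0.0577
time_s: 6.45
tool_pos: [0.481, -0.3325, -0.0025]
tool_rot: [180.0, -0.0, -178.1]
force: [0.1, -0.2, 0.2]
grip_width: 0.0608
grasp_force: 0.0
[0.0165 0.0176 0.0177 0.018  0.0182 0.0344 0.0348 0.035 ]
(array([ 23,   0, 133, 390, 398, 402, 439, 326]), array([0.01653604, 0.02344589, 0.03035573, 0.03726557, 0.04417541,
       0.05108525, 0.05799509, 0.06490494, 0.07181478]))
((0.47644275426864624, -0.3322736322879791), 0.017943687736988068)
```

```bash
python3 -m jog '[{"dp":[0,0,0],"twist":0,"fingers":0.3},{"dp":[0,0,0],"twist":0,"fingers":0.3},{"dp":[0,0,0],"twist":0,"fingers":0.3},{"dp":[0,0,0],"twist":0,"fingers":0.3},{"dp":[0,0,0],"twist":0,"fingers":0.3}]' 12 ; python3 -m jog '[{"dp":[0,0,-1],"twist":0,"fingers":0.3},{"dp":[0,0,-3],"twist":0,"fingers":0.3},{"dp":[0,0,-3],"twist":0,"fingers":0.3}]'
```

```text
time_s: 7.12
tool_pos: [0.4814, -0.3325, -0.002]
tool_rot: [180.0, 0.0, -178.0]
force: [-0.4, 0.1, 0.5]
grip_width: 0.0378
grasp_force: 12.0
time_s: 7.5
tool_pos: [0.4828, -0.3338, 0.0304]
tool_rot: [-179.9, 0.2, -178.1]
force: [0.5, -0.2, 0.3]
grip_width: 0.0377
grasp_force: 12.0
```

```bash
python3 -c "
from h import *
shift((.482,-.333,.28),(.563,.0065,.28),(.563,.0065,.23))"
```

```text
[-2.000e-02  3.000e-02 -2.496e+01]
[ -9.27  33.69 -24.99]
[ -9.25  33.7  -19.99]
7.5 [ 0.4828 -0.3338  0.0304] [-179.89    0.23 -178.06] [ 0.54 -0.24  0.31]
```

```bash
python3 -m jog '[{"dp":[0,0,-3],"twist":0,"fingers":0.3},{"dp":[0,0,-8],"twist":0,"fingers":0.3},{"dp":[-0.5,1,-13],"twist":0,"fingers":0.3},{"dp":[-1.5,4,-17],"twist":0,"fingers":0.3},{"dp":[-3,8,-20],"twist":0,"fingers":0.3},{"dp":[-4.5,13,-22],"twist":0,"fingers":0.3},{"dp":[-6,18,-23.5],"twist":0,"fingers":0.3},{"dp":[-7.3,23,-24.5],"twist":0,"fingers":0.3}]'; python3 -m jog '[{"dp":[-1,4.5,0],"twist":0,"fingers":0.3},{"dp":[-1.6,8,0],"twist":0,"fingers":0.3},{"dp":[-1.9,10.2,0.3],"twist":0,"fingers":0.3},{"dp":[-1.95,10.7,1],"twist":0,"fingers":0.3},{"dp":[-1.95,10.7,1],"twist":0,"fingers":0.3}]'; python3 -c "
from h import *
c=cam('side');t=cam('top')
a=cv2.resize(c['pixels'][170:240,310:390],None,fx=5,fy=5,interpolation=cv2.INTER_CUBIC)
b=load('top')['pixels'][160:260,260:360];b=cv2.resize(b,(350,350),interpolation=cv2.INTER_CUBIC)
cv2.imwrite('pics/m2.png',np.hstack([a,b]))
shift((.563,.0065,.23))"
```

```text
time_s: 8.5
tool_pos: [0.5468, -0.0986, 0.2739]
tool_rot: [180.0, 0.1, -178.1]
force: [0.1, -0.6, -1.2]
grip_width: 0.0382
grasp_force: 12.0
time_s: 9.12
tool_pos: [0.5616, 0.0066, 0.2621]
tool_rot: [-180.0, -0.1, -178.1]
force: [-0.6, 0.6, 0.9]
grip_width: 0.0381
grasp_force: 12.0
[-0.1   0.09  3.29]
9.225 [0.5621 0.0056 0.2629] [-179.98    0.   -178.19] [-0.05 -1.24 -0.69]
```

View pics/m2.png

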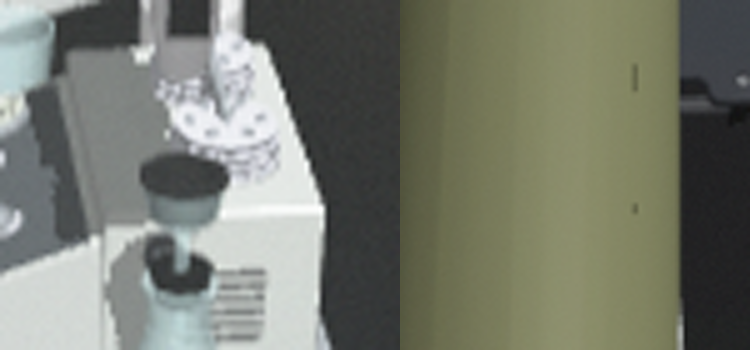

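The side crop shows the holder rim's ellipse at about (347,204). The crucible is above the crop and the arm hides the top view, so I'll measure both by depth in the side and wrist clouds.

```bash
python3 -c "
from h import *
w=cam('wrist')
for n in('side','wrist'):
    c=load(n);v,u=np.mgrid[0:480,0:640];v=v.ravel();u=u.ravel();P=world(c,u,v);g=c['pixels'][v,u].max(1)
    b=(abs(P[:,0]-.563)<.06)&(abs(P[:,1]-.006)<.06)
    k=b&(P[:,2]>.15)&(P[:,2]<.36)
    print(n,k.sum())
    for z in np.arange(.17,.36,.01):
        q=k&(P[:,2]>=z)&(P[:,2]<z+.01)
        if q.sum()>3:print(z.round(3),q.sum(),P[q,:2].min(0).round(4),P[q,:2].max(0).round(4),'g',np.median(g[q]),u[q].min(),u[q].max(),v[q].min(),v[q].max())
"
```

```text
side 539
0.17 23 [ 0.5481 -0.0172] [0.5871 0.01  ] g 151.0 339 353 212 216
0.18 56 [ 0.5472 -0.0191] [0.5868 0.0298] g 130.5 339 353 204 215
0.19 92 [ 0.5442 -0.0219] [0.5916 0.0323] g 69.0 338 355 201 212
0.2 69 [ 0.5441 -0.019 ] [0.5916 0.0333] g 69.0 338 355 200 208
0.26 14 [ 0.5531 -0.0077] [0.5742 0.0057] g 153.0 342 350 183 185
0.27 29 [ 0.5498 -0.0122] [0.5777 0.0061] g 152.0 341 351 180 184
0.28 31 [ 0.5498 -0.0141] [0.5796 0.0042] g 151.0 341 352 177 181
0.29 33 [ 0.5462 -0.016 ] [0.582  0.0055] g 142.0 340 353 173 178
0.3 46 [ 0.546  -0.0275] [0.5812 0.0037] g 58.0 340 353 170 176
0.31 57 [ 0.5455 -0.0244] [0.5815 0.025 ] g 99.0 340 353 163 173
0.32 34 [ 0.5457 -0.029 ] [0.5815 0.0138] g 57.0 340 353 164 170
0.33 26 [ 0.554  -0.0289] [ 0.5753 -0.0192] g 55.5 344 352 163 166
0.34 15 [ 0.5534 -0.0287] [ 0.5749 -0.0195] g 57.0 344 352 162 163
wrist 10563
0.17 522 [ 0.5554 -0.0042] [0.5792 0.0197] g 197.5 311 341 224 253
0.18 261 [ 0.5531 -0.0069] [0.5781 0.0216] g 71.0 307 344 224 256
0.19 278 [ 0.5415 -0.0125] [0.5783 0.0241] g 72.0 299 348 212 260
0.2 1490 [ 0.5412 -0.018 ] [0.5821 0.0327] g 79.0 291 360 212 267
0.26 8 [0.5512 0.0012] [0.5534 0.0122] g 133.0 316 336 253 256
0.27 34 [ 0.5487 -0.002 ] [0.5537 0.0143] g 148.5 310 340 253 259
0.28 1072 [ 0.5464 -0.0082] [0.5764 0.0192] g 172.0 296 350 255 306
0.29 354 [ 0.5443 -0.0179] [0.5732 0.027 ] g 159.0 274 370 256 306
0.3 919 [ 0.5443 -0.0226] [0.5683 0.0326] g 156.0 261 385 259 306
0.31 1350 [ 0.5443 -0.0227] [0.5803 0.0327] g 158.0 257 389 266 350
0.32 2111 [ 0.5442 -0.0241] [0.5822 0.034 ] g 170.0 248 397 274 357
0.33 380 [ 0.5494 -0.0255] [0.5724 0.0355] g 48.5 241 405 298 360
0.34 1032 [ 0.5573 -0.0185] [0.5723 0.0295] g 44.0 254 392 341 373
0.35 566 [ 0.5525 -0.0187] [0.5711 0.0295] g 33.0 247 399 341 373
```

```bash
python3 -m jog '[{"dp":[-0.36,0.17,0.5],"twist":0,"fingers":0.3},{"dp":[-0.36,0.17,2.5],"twist":0,"fingers":0.3},{"dp":[-0.36,0.17,4.5],"twist":0,"fingers":0.3},{"dp":[-0.36,0.17,5.5],"twist":0,"fingers":0.3},{"dp":[-0.36,0.17,5.5],"twist":0,"fingers":0.3}]'; python3 -c "
from h import *
w=cam('wrist');s=cam('side')
for n in('side','wrist'):
    c=load(n);v,u=np.mgrid[0:480,0:640];v=v.ravel();u=u.ravel();P=world(c,u,v);g=c['pixels'][v,u].max(1)
    b=(abs(P[:,0]-.563)<.06)&(abs(P[:,1]-.006)<.06)
    k=b&(P[:,2]>.15)&(P[:,2]<.36)
    for z in np.arange(.19,.27,.01):
        q=k&(P[:,2]>=z)&(P[:,2]<z+.01)
        if q.sum()>3:print(n,z.round(3),q.sum(),P[q,:2].min(0).round(4),P[q,:2].max(0).round(4),'g',np.median(g[q]))
shift((.566,.0074,.2))"
```

```text
time_s: 9.9
tool_pos: [0.5655, 0.009, 0.2073]
tool_rot: [-180.0, -0.1, -178.1]
force: [0.3, 1.0, -0.0]
grip_width: 0.0384
grasp_force: 12.0
side 0.19 75 [ 0.5439 -0.0219] [0.5889 0.0289] g 77.0
side 0.2 65 [ 0.5438 -0.0228] [0.5926 0.0281] g 65.0
side 0.21 19 [ 0.5571 -0.006 ] [0.5799 0.0063] g 149.0
side 0.22 32 [ 0.5548 -0.0103] [0.5823 0.0068] g 152.5
side 0.23 28 [ 0.5512 -0.0134] [0.5845 0.0025] g 148.5
side 0.24 34 [ 0.551  -0.0232] [0.5873 0.007 ] g 109.5
side 0.25 48 [ 0.5506 -0.0307] [0.5865 0.0303] g 92.0
side 0.26 57 [ 0.5504 -0.0256] [0.5869 0.0231] g 66.0
side 0.27 24 [ 0.5544 -0.0261] [ 0.5782 -0.0134] g 54.0
wrist 0.19 203 [ 0.5412 -0.015 ] [0.5699 0.0262] g 66.0
wrist 0.2 1905 [ 0.541  -0.0177] [0.5796 0.0328] g 75.0
wrist 0.21 25 [0.5534 0.0014] [0.5565 0.0176] g 173.0
wrist 0.22 919 [ 0.5507 -0.0035] [0.5801 0.0218] g 185.0
wrist 0.23 317 [ 0.5488 -0.0068] [0.5784 0.0241] g 165.0
wrist 0.24 682 [ 0.5477 -0.0192] [0.5741 0.0362] g 162.0
wrist 0.25 1074 [ 0.5475 -0.0194] [0.5835 0.0362] g 161.0
wrist 0.26 2538 [ 0.5476 -0.02  ] [0.5858 0.0367] g 167.0
wrist 0.27 580 [ 0.5529 -0.0217] [0.5761 0.0389] g 49.0
[ 0.03 -0.17  0.85]
10.0 [0.5663 0.0091 0.2085] [ 1.7999e+02  6.0000e-02 -1.7807e+02] [-0.28 -0.32 -0.96]
```

```bash
python3 -m jog '[{"dp":[0,-0.15,0.4],"twist":0,"fingers":0.3},{"dp":[0,-0.15,1.0],"twist":0,"fingers":0.3},{"dp":[0,-0.15,1.5],"twist":0,"fingers":0.3},{"dp":[0,-0.15,1.8],"twist":0,"fingers":0.3},{"dp":[0,-0.15,2.0],"twist":0,"fingers":0.3},{"dp":[0,-0.15,2.0],"twist":0,"fingers":0.3}]'; python3 -m jog '[{"dp":[0,0,0.15],"twist":0,"fingers":0.3},{"dp":[0,0,0.3],"twist":0,"fingers":0.3},{"dp":[0,0,0.3],"twist":0,"fingers":0.3}]'
```

```text
time_s: 10.75
tool_pos: [0.5658, 0.0078, 0.1878]
tool_rot: [180.0, -0.0, -178.1]
force: [-0.5, 0.8, -0.2]
grip_width: 0.038
grasp_force: 12.0
time_s: 11.12
tool_pos: [0.5658, 0.0078, 0.1847]
tool_rot: [180.0, -0.0, -178.1]
force: [0.0, -1.3, -1.4]
grip_width: 0.0379
grasp_force: 12.0
```

```bash
for i in 1 2 3; do python3 -m jog '[{"dp":[0,0,0.1],"twist":0,"fingers":0.3},{"dp":[0,0,0.15],"twist":0,"fingers":0.3},{"dp":[0,0,0.15],"twist":0,"fingers":0.3}]' | grep -E "pos|force|time"; done
```

```text
time_s: 11.5
tool_pos: [0.5658, 0.0077, 0.1833]
force: [-0.1, -0.1, -0.6]
grasp_force: 12.0
time_s: 11.88
tool_pos: [0.5658, 0.0077, 0.1818]
force: [-0.9, 0.4, -0.7]
grasp_force: 12.0
time_s: 12.25
tool_pos: [0.5658, 0.0077, 0.1803]
force: [-0.7, 0.3, -0.8]
grasp_force: 12.0
```

```bash
python3 -m jog '[{"dp":[0,0,0.05],"twist":0,"fingers":0.3},{"dp":[0,0,0.1],"twist":0,"fingers":0.3},{"dp":[0,0,0.1],"twist":0,"fingers":0.3}]' | grep -E "pos|force|time"; python3 -m jog '[{"dp":[0,0,0.05],"twist":0,"fingers":0.3},{"dp":[0,0,0.1],"twist":0,"fingers":0.3},{"dp":[0,0,0.1],"twist":0,"fingers":0.3}]' | grep -E "pos|force|time"
```

```text
time_s: 12.62
tool_pos: [0.5658, 0.0077, 0.1793]
force: [-0.3, -0.7, -0.5]
grasp_force: 12.0
time_s: 13.0
tool_pos: [0.5658, 0.0077, 0.1783]
force: [0.2, 0.0, 0.1]
grasp_force: 12.0
```

```bash
python3 -m jog '[{"dp":[0,0,0.05],"twist":0,"fingers":0.3},{"dp":[0,0,0.1],"twist":0,"fingers":0.3},{"dp":[0,0,0.1],"twist":0,"fingers":0.3}]' | grep -E "pos|force|time"
```

```text
time_s: 13.38
tool_pos: [0.5657, 0.0076, 0.1773]
force: [0.3, -0.4, -0.4]
grasp_force: 12.0
```

```bash
python3 -m jog '[{"dp":[0,0,0.05],"twist":0,"fingers":0.3},{"dp":[0,0,0.07],"twist":0,"fingers":0.3},{"dp":[0,0,0.07],"twist":0,"fingers":0.3}]' | grep -E "pos|force|time"
```

```text
time_s: 13.75
tool_pos: [0.5657, 0.0076, 0.1767]
force: [-1.3, -0.6, 0.9]
grasp_force: 12.0
```

```bash
python3 -m jog '[{"dp":[0,0,0.04],"twist":0,"fingers":0.3},{"dp":[0,0,0.07],"twist":0,"fingers":0.3}]' | grep -E "pos|force|time"
```

```text
time_s: 14.0
tool_pos: [0.5657, 0.0076, 0.1761]
force: [-2.2, -0.6, 2.6]
grasp_force: 12.0
```

```bash
python3 -m jog '[{"dp":[0,0,0.04],"twist":0,"fingers":0.3},{"dp":[0,0,0.06],"twist":0,"fingers":0.3}]' | grep -E "pos|force|time"
```

```text
time_s: 14.25
tool_pos: [0.5657, 0.0077, 0.1757]
force: [-3.8, -0.8, 4.1]
grasp_force: 12.0
```

```bash
python3 -m jog '[{"dp":[0.04,0,0],"twist":0,"fingers":0.3},{"dp":[0.08,0,0],"twist":0,"fingers":0.3}]' | grep -E "pos|force|time"
```

```text
time_s: 14.5
tool_pos: [0.5655, 0.0076, 0.1755]
force: [-1.4, -0.7, 3.8]
grasp_force: 12.0
```

```bash
python3 -m jog '[{"dp":[0.04,0.02,0],"twist":0,"fingers":0.3},{"dp":[0.04,0.02,0],"twist":0,"fingers":0.3}]' 4| grep -E "pos|force|time";  python3 -m jog '[{"dp":[0,0,0],"twist":0,"fingers":0.5},{"dp":[0,0,0],"twist":0,"fingers":0.6},{"dp":[0,0,0],"twist":0,"fingers":0.7},{"dp":[0,0,0],"twist":0,"fingers":0.7}]'; python3 -c "
from h import *
w=cam('wrist');s=cam('side')
for n in('side','wrist'):
    c=load(n);v,u=np.mgrid[0:480,0:640];v=v.ravel();u=u.ravel();P=world(c,u,v);g=c['pixels'][v,u].max(1)
    k=(abs(P[:,0]-.566)<.03)&(abs(P[:,1]-.007)<.024)&(P[:,2]>.206)&(P[:,2]<.26)&(g>90)
    z=np.sort(P[k,2]);print(n,k.sum(),z[[-20,-5,-1]].round(4))
    for a in np.arange(.206,.25,.006):
        q=k&(P[:,2]>=a)&(P[:,2]<a+.006)
        if q.sum()>3:print(a.round(3),q.sum(),P[q,:2].min(0).round(4),P[q,:2].max(0).round(4))
"
```

```text
time_s: 14.75
tool_pos: [0.5651, 0.0079, 0.1752]
force: [0.8, -0.3, 1.4]
grasp_force: 4.0
time_s: 15.25
tool_pos: [0.5646, 0.008, 0.1753]
tool_rot: [180.0, 0.0, -178.0]
force: [-1.2, -0.1, 0.6]
grip_width: 0.0592
grasp_force: 0.0
side 60 [0.2271 0.2339 0.2382]
0.206 11 [ 0.5497 -0.0074] [0.5857 0.0078]
0.212 12 [ 0.5493 -0.0129] [0.5855 0.0083]
0.218 12 [ 0.5493 -0.0095] [0.5846 0.0228]
0.224 12 [ 0.5491 -0.0111] [0.5857 0.0232]
0.23 12 [ 0.5493 -0.0092] [0.5842 0.0156]
wrist 3161 [0.2363 0.2366 0.2368]
0.206 204 [ 0.5474 -0.0105] [0.5739 0.0246]
0.212 307 [ 0.5473 -0.0108] [0.5714 0.025 ]
0.218 317 [ 0.5471 -0.0106] [0.5672 0.0251]
0.224 527 [ 0.5472 -0.0108] [0.583  0.0248]
0.23 1742 [ 0.547  -0.0104] [0.585 0.025]
0.236 64 [ 0.5478 -0.0088] [0.5837 0.0229]
```

Released, and the crucible is upright: its side edges are constant with height, the rim is at 0.2365, and the foot is about 23 mm below the mouth. Now lift straight off.

```bash
python3 -m jog '[{"dp":[0,0,-0.5],"twist":0,"fingers":0.7},{"dp":[0,0,-2],"twist":0,"fingers":0.7},{"dp":[0,0,-5],"twist":0,"fingers":0.7},{"dp":[0,0,-8],"twist":0,"fingers":0.7},{"dp":[1,1,-10],"twist":0,"fingers":0.6},{"dp":[4,5,-10],"twist":0,"fingers":0.45},{"dp":[8,10,-9],"twist":0,"fingers":0.45},{"dp":[11,14,-7],"twist":0,"fingers":0.45}]'; python3 -c "
from h import *
w=cam('wrist');s=cam('side')
for n in('side','wrist'):
    c=load(n);v,u=np.mgrid[0:480,0:640];v=v.ravel();u=u.ravel();P=world(c,u,v);g=c['pixels'][v,u].max(1)
    k=(abs(P[:,0]-.566)<.03)&(abs(P[:,1]-.007)<.024)&(P[:,2]>.206)&(P[:,2]<.26)&(g>90)
    print(n,k.sum(),P[k].min(0),P[k].max(0)) if k.sum() else 0
    k=(abs(P[:,0]-.45)<.02)&(abs(P[:,1]-.148)<.02)&(P[:,2]>.105)&(P[:,2]<.14)
    for a in np.arange(.105,.135,.004):
        q=k&(P[:,2]>=a)&(P[:,2]<a+.004)
        if q.sum()>2:print(a.round(3),q.sum(),P[q,:2].min(0).round(4),P[q,:2].max(0).round(4))
shift((.45,.148,.15),(.45,.148,.069),yaw=182)"
```

```text
time_s: 16.35
tool_pos: [0.4483, 0.1465, 0.2465]
tool_rot: [179.9, 0.1, -178.0]
force: [0.7, 0.6, -0.7]
grip_width: 0.0404
grasp_force: 0.0
side 190 [ 0.54886962 -0.01679619  0.20642909] [0.58550275 0.03032772 0.23686555]
0.105 6 [0.4585 0.1425] [0.4679 0.1542]
0.109 7 [0.4525 0.1417] [0.4616 0.1549]
0.113 3 [0.4493 0.1453] [0.4615 0.1475]
0.117 3 [0.4523 0.1424] [0.4553 0.1477]
0.121 6 [0.4462 0.1399] [0.4553 0.1568]
0.125 4 [0.4431 0.1391] [0.4523 0.15  ]
0.105 83 [0.46   0.1422] [0.4691 0.1564]
0.109 18 [0.4558 0.144 ] [0.4652 0.1533]
0.113 16 [0.4556 0.1449] [0.4603 0.1531]
0.117 22 [0.4499 0.1439] [0.4582 0.1537]
0.121 35 [0.441  0.1429] [0.4545 0.1536]
0.125 93 [0.4417 0.1437] [0.4519 0.1527]
0.129 15 [0.4447 0.1455] [0.4491 0.1525]
[-0.61 -0.22  9.37]
[-0.64 -0.23 17.47]
twist 0.5888946394873074
16.45 [0.4443 0.1498 0.2437] [ 179.93   -0.26 -177.41] [ 0.4   1.29 -0.21]
```

```bash
python3 -m jog '[{"dp":[-0.8,-0.1,4],"twist":0,"fingers":0.45},{"dp":[-0.9,-0.1,8],"twist":0,"fingers":0.45},{"dp":[-0.9,-0.1,10],"twist":0,"fingers":0.45},{"dp":[-0.9,-0.1,10],"twist":0,"fingers":0.45},{"dp":[-0.9,-0.1,10],"twist":0,"fingers":0.45}]'; python3 -c "
from h import *
shift((.454,.1487,.069),yaw=182)
w=cam('wrist');c=w
v,u=np.mgrid[0:480,0:640];v=v.ravel();u=u.ravel();P=world(c,u,v);g=c['pixels'][v,u].max(1)
k=(abs(P[:,0]-.45)<.025)&(abs(P[:,1]-.148)<.04)&(P[:,2]>.105)&(P[:,2]<.24)
for a in np.arange(.105,.215,.005):
        q=k&(P[:,2]>=a)&(P[:,2]<a+.005)
        if q.sum()>2:print(a.round(3),q.sum(),P[q,:2].min(0).round(4),P[q,:2].max(0).round(4),np.median(g[q]))
"
```

```text
time_s: 17.08
tool_pos: [0.4597, 0.1437, 0.1467]
tool_rot: [180.0, 0.1, -178.1]
force: [0.1, -0.8, -0.6]
grip_width: 0.0391
grasp_force: 0.0
[0.56 0.51 7.77]
twist -0.05504583749291214
17.075 [0.4597 0.1437 0.1467] [ 1.7995e+02  1.0000e-01 -1.7806e+02] [ 0.05 -0.8  -0.61]
0.105 164 [0.4592 0.1421] [0.4693 0.1564] 196.0
0.11 36 [0.4554 0.1446] [0.4626 0.1537] 175.0
0.115 32 [0.4524 0.1438] [0.459 0.153] 175.5
0.12 72 [0.4411 0.1435] [0.4562 0.1536] 159.0
0.125 225 [0.4413 0.1435] [0.4527 0.1534] 126.0
0.18 42 [0.4479 0.1151] [0.4642 0.1709] 73.0
0.185 224 [0.4475 0.1147] [0.4656 0.1712] 57.0
0.19 239 [0.4473 0.1148] [0.4635 0.1713] 52.0
0.195 249 [0.447  0.1145] [0.4606 0.1712] 50.0
0.2 252 [0.4472 0.1147] [0.4576 0.1711] 50.0
0.205 317 [0.4473 0.1138] [0.4562 0.1721] 49.0
0.21 319 [0.4473 0.1129] [0.4701 0.1729] 47.0
```

```bash
python3 -m jog '[{"dp":[0.35,0.5,2],"twist":0,"fingers":0.4},{"dp":[0.35,0.5,4.5],"twist":0,"fingers":0.4},{"dp":[0.35,0.5,6.5],"twist":0,"fingers":0.4},{"dp":[0.35,0.5,7.7],"twist":0,"fingers":0.4},{"dp":[0.35,0.5,7.7],"twist":0,"fingers":0.4}]'; python3 -c "
from h import *
shift((.456,.1487,.069),yaw=182)
c=cam('wrist')
v,u=np.mgrid[0:480,0:640];v=v.ravel();u=u.ravel();P=world(c,u,v);g=c['pixels'][v,u].max(1)
k=(abs(P[:,0]-.45)<.025)&(abs(P[:,1]-.148)<.04)&(P[:,2]>.1)&(P[:,2]<.15)
for a in np.arange(.1,.15,.005):
        q=k&(P[:,2]>=a)&(P[:,2]<a+.005)
        for nm,s in(('d',g<75),('l',g>75)):
          r=q&s
          if r.sum()>2:print(nm,a.round(3),r.sum(),P[r,:2].min(0).round(4),P[r,:2].max(0).round(4))
"
```

```text
time_s: 17.75
tool_pos: [0.4553, 0.1483, 0.0684]
tool_rot: [-180.0, -0.0, -178.1]
force: [0.1, 1.0, 0.0]
grip_width: 0.0347
grasp_force: 0.0
[-0.07  0.04 -0.06]
twist -0.05414937660668784
17.75 [0.4553 0.1483 0.0684] [-1.7999e+02 -1.0000e-02 -1.7805e+02] [0.08 0.98 0.05]
l 0.1 79 [0.458  0.1419] [0.4628 0.1569]
d 0.105 180 [0.4431 0.1214] [0.4595 0.1737]
l 0.105 12 [0.4449 0.122 ] [0.4619 0.1568]
d 0.11 223 [0.443  0.1214] [0.4583 0.1738]
l 0.11 3 [0.4455 0.1214] [0.4576 0.153 ]
d 0.115 234 [0.4433 0.1217] [0.4568 0.1739]
l 0.115 7 [0.4538 0.1449] [0.4558 0.1533]
d 0.12 248 [0.4432 0.1215] [0.4544 0.1737]
l 0.12 91 [0.4408 0.1215] [0.4543 0.1541]
d 0.125 255 [0.443  0.1215] [0.4525 0.1743]
l 0.125 476 [0.4406 0.1435] [0.4523 0.1535]
d 0.13 329 [0.4432 0.1206] [0.4654 0.1753]
l 0.13 3 [0.4455 0.1485] [0.4476 0.1497]
d 0.135 278 [0.4429 0.1196] [0.4641 0.1763]
d 0.14 103 [0.4428 0.1191] [0.4635 0.1765]
l 0.14 27 [0.4445 0.1188] [0.4651 0.1656]
d 0.145 70 [0.4541 0.1306] [0.4638 0.1656]
l 0.145 14 [0.463  0.1308] [0.4662 0.1658]
```

```bash
python3 -m jog '[{"dp":[0,0,0],"twist":0,"fingers":0.02},{"dp":[0,0,0],"twist":0,"fingers":0.02},{"dp":[0,0,0],"twist":0,"fingers":0.02},{"dp":[0,0,0],"twist":0,"fingers":0.02},{"dp":[0,0,0],"twist":0,"fingers":0.02},{"dp":[0,0,0],"twist":0,"fingers":0.02}]' 35; python3 -m jog '[{"dp":[0.18,0,-0.24],"twist":0,"fingers":0.02},{"dp":[0.36,0,-0.48],"twist":0,"fingers":0.02},{"dp":[0.39,0,-0.52],"twist":0,"fingers":0.02},{"dp":[0.39,0,-0.52],"twist":0,"fingers":0.02}]'
```

```text
time_s: 18.55
tool_pos: [0.4555, 0.1494, 0.0687]
tool_rot: [179.9, 0.0, -178.0]
force: [0.3, 4.3, 3.4]
grip_width: 0.0091
grasp_force: 35.0
time_s: 19.05
tool_pos: [0.4523, 0.1492, 0.0732]
tool_rot: [179.9, 0.1, -178.0]
force: [4.6, 5.8, -6.9]
grip_width: 0.009
grasp_force: 35.0
```

```bash
python3 -m jog '[{"dp":[-0.15,0.05,-0.16],"twist":0,"fingers":0.02},{"dp":[-0.37,0.05,-0.26],"twist":0,"fingers":0.02},{"dp":[-0.65,0.05,-0.4],"twist":0,"fingers":0.02},{"dp":[-0.93,0.05,-0.52],"twist":0,"fingers":0.02}]'; python3 -m jog '[{"dp":[-0.3,0,-0.1],"twist":0,"fingers":0.02},{"dp":[-0.6,0,-0.17],"twist":0,"fingers":0.02},{"dp":[-0.82,0,-0.2],"twist":0,"fingers":0.02},{"dp":[-1.02,0,-0.21],"twist":0,"fingers":0.02},{"dp":[-1.02,0,-0.21],"twist":0,"fingers":0.02}]'
```

```text
time_s: 19.55
tool_pos: [0.4578, 0.1494, 0.0765]
tool_rot: [-180.0, -0.3, -178.0]
force: [-2.3, 5.4, -9.0]
grip_width: 0.0088
grasp_force: 35.0
time_s: 20.18
tool_pos: [0.4674, 0.1498, 0.0787]
tool_rot: [-180.0, -0.4, -178.0]
force: [-3.7, 4.8, -5.7]
grip_width: 0.0092
grasp_force: 35.0
```

```bash
python3 -m jog '[{"dp":[-0.2,0,0],"twist":0,"fingers":0.02},{"dp":[-0.35,0,0],"twist":0,"fingers":0.02},{"dp":[-0.35,0,0.2],"twist":0,"fingers":0.02},{"dp":[-0.35,0,0.45],"twist":0,"fingers":0.02},{"dp":[-0.35,0,0.6],"twist":0,"fingers":0.02},{"dp":[-0.35,0,0.6],"twist":0,"fingers":0.02}]'
```

```text
time_s: 20.92
tool_pos: [0.4723, 0.1503, 0.0753]
tool_rot: [179.9, -0.2, -178.0]
force: [-5.8, 4.0, 8.8]
grip_width: 0.0092
grasp_force: 35.0
```

```bash
python3 -m jog '[{"dp":[0.1,0,-0.1],"twist":0,"fingers":0.1},{"dp":[0.1,0,-0.1],"twist":0,"fingers":0.25},{"dp":[0.1,0,-0.1],"twist":0,"fingers":0.35},{"dp":[0.1,0,-0.1],"twist":0,"fingers":0.35},{"dp":[0.1,0,-3],"twist":0,"fingers":0.35},{"dp":[0.1,0,-8],"twist":0,"fingers":0.35},{"dp":[0.1,0,-13],"twist":0,"fingers":0.35},{"dp":[0.1,0,-14],"twist":0,"fingers":0.35}]'; python3 -c "
from h import *
w=cam('wrist');s=cam('side')
for n in('wrist','side'):
  c=load(n)
  v,u=np.mgrid[0:480,0:640];v=v.ravel();u=u.ravel();P=world(c,u,v);g=c['pixels'][v,u].max(1)
  k=(abs(P[:,0]-.465)<.03)&(abs(P[:,1]-.149)<.015)&(P[:,2]>.1)&(P[:,2]<.15)
  for a in np.arange(.1,.15,.005):
    r=k&(P[:,2]>=a)&(P[:,2]<a+.005)
    if r.sum()>1:print(n,a.round(3),r.sum(),P[r,:2].min(0).round(4),P[r,:2].max(0).round(4),P[r,2].max())
  k=(abs(P[:,0]-.566)<.03)&(abs(P[:,1]-.007)<.024)&(P[:,2]>.206)&(P[:,2]<.26)&(g>90)
  if k.sum():print(n,k.sum(),P[k].min(0),P[k].max(0))
a=cv2.resize(w['pixels'][60:310,180:460],(420,375),interpolation=cv2.INTER_CUBIC);b=cv2.resize(s['pixels'][170:270,285:385],(375,375),interpolation=cv2.INTER_CUBIC)
cv2.imwrite('pics/f.png',np.hstack([a,b]))"
```

```text
time_s: 21.92
tool_pos: [0.4756, 0.1494, 0.2185]
tool_rot: [179.9, 0.3, -178.1]
force: [0.3, -0.5, -0.1]
grip_width: 0.0304
grasp_force: 0.0
wrist 0.1 79 [0.4593 0.1348] [0.4949 0.1634] 0.10498896879071114
wrist 0.105 91 [0.4593 0.1422] [0.4711 0.1568] 0.1084367742608596
wrist 0.125 4 [0.459  0.1442] [0.4656 0.1511] 0.1298895383785268
wrist 0.13 95 [0.4587 0.1441] [0.4691 0.1545] 0.13498720107803255
wrist 0.135 48 [0.4601 0.1457] [0.4674 0.1536] 0.13681057402974328
wrist 582 [ 0.54629618 -0.0065004   0.20657882] [0.55381596 0.01884444 0.23543533]
side 0.1 10 [0.4616 0.1364] [0.4891 0.1554] 0.10471089724505774
side 0.105 10 [0.4644 0.1381] [0.474  0.1554] 0.10885566602833749
side 0.11 3 [0.4646 0.1463] [0.4707 0.1509] 0.11375214250158723
side 0.115 4 [0.4646 0.1429] [0.4708 0.1511] 0.11909261582256594
side 0.12 4 [0.4617 0.1428] [0.4676 0.1528] 0.12444249507218459
side 0.125 8 [0.4614 0.1419] [0.4708 0.1503] 0.12969119305660823
side 0.13 5 [0.4616 0.1452] [0.4706 0.1511] 0.13497474346923624
side 187 [ 0.54847044 -0.0167621   0.20604065] [0.58613852 0.02906305 0.23675803]
```

View pics/f.png

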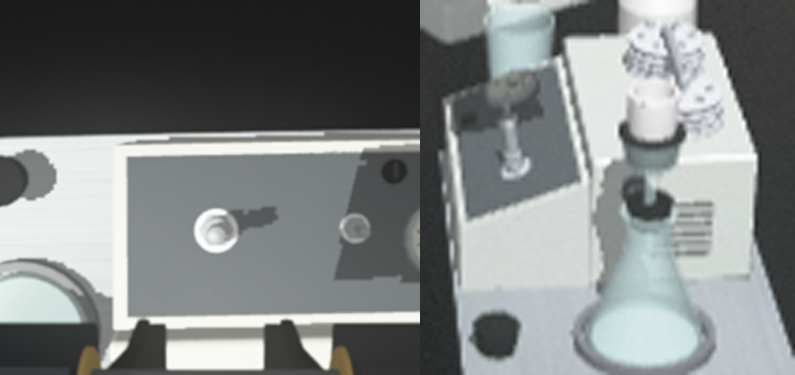

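The final picture shows the crucible upright in the sleeve, the tall bat near vertical (on side) at left-picture (216,232), and the short switch unchanged. I'll check that the bat is really down in its notch.

```bash
python3 -c "
from h import *
Q=[];S=[]
for i in range(6):
  c=cam('wrist');v,u=np.mgrid[100:300,200:460];v=v.ravel();u=u.ravel();P=world(c,u,v)
  k=(abs(P[:,0]-.465)<.02)&(abs(P[:,1]-.149)<.012)&(P[:,2]>.115)&(P[:,2]<.15);Q.append(P[k])
  k=(P[:,0]>.44)&(P[:,0]<.455)&(P[:,1]>.13)&(P[:,1]<.17);q=P[k];S.append(np.median(q[:,2]-.364*(q[:,0]-.4705)))
Q=np.vstack(Q);t=Q[Q[:,2]>.131];print(len(Q),len(t),t.min(0),t.max(0),np.median(t,0),np.percentile(t[:,2],[10,50,90,97]));print('panel z at pivot x (expect .088):',S)
o=env.get_obs();print(o['time_s'],o['tool_pos'])
"
```

```text
911 827 [0.45829811 0.14419748 0.13101373] [0.46900391 0.15452902 0.13700972] [0.46317611 0.14932143 0.13456385] [0.13268835 0.13456385 0.13585205 0.13635921]
panel z at pivot x (expect .088): [np.float64(0.09159354548505853), np.float64(0.09159267520658979), np.float64(0.09162065396769534), np.float64(0.09159188388776326), np.float64(0.09160715869723401), np.float64(0.09154464512280348)]
22.325 [0.47263041 0.14897465 0.21348611]
```

The tip reading can't distinguish fully down from up to 2–3 mm out. I'll nudge the bat gently against its "on" end with closed fingers. That's harmless if it's seated, and it drops the bat in if not.

```bash
python3 -m jog '[{"dp":[1.5,0,0],"twist":0,"fingers":0},{"dp":[3.3,0,0],"twist":0,"fingers":0},{"dp":[3.5,0,0],"twist":0,"fingers":0},{"dp":[3.5,0,5],"twist":0,"fingers":0},{"dp":[3.5,0,10],"twist":0,"fingers":0},{"dp":[3.5,0,13],"twist":0,"fingers":0},{"dp":[3.5,0,13.2],"twist":0,"fingers":0}]'; python3 -m jog '[{"dp":[-0.4,0,0],"twist":0,"fingers":0},{"dp":[-0.8,0,0],"twist":0,"fingers":0},{"dp":[-1.1,0,0],"twist":0,"fingers":0},{"dp":[-1.3,0,0],"twist":0,"fingers":0},{"dp":[-1.3,0,0],"twist":0,"fingers":0}]'
```

```text
time_s: 23.2
tool_pos: [0.4367, 0.1472, 0.081]
tool_rot: [-179.9, -0.2, -178.1]
force: [0.6, 0.1, 0.5]
grip_width: 0.0005
grasp_force: 0.0
time_s: 23.82
tool_pos: [0.4512, 0.1488, 0.083]
tool_rot: [180.0, -0.0, -178.1]
force: [-2.0, 0.8, 1.7]
grip_width: 0.0004
grasp_force: 0.7
```

Contact felt at the predicted place. A few more millimetres toward the end stop.

```bash
python3 -m jog '[{"dp":[-0.15,0,0],"twist":0,"fingers":0},{"dp":[-0.3,0,0],"twist":0,"fingers":0}]'|grep -E "pos|force"; python3 -m jog '[{"dp":[-0.15,0,0],"twist":0,"fingers":0},{"dp":[-0.25,0,0],"twist":0,"fingers":0}]'|grep -E "pos|force"
```

```text
tool_pos: [0.4517, 0.1488, 0.0826]
force: [-10.6, -0.8, 7.4]
grasp_force: 5.1
tool_pos: [0.4518, 0.1488, 0.0823]
force: [-15.2, -0.3, 11.9]
grasp_force: 7.8
```

```bash
python3 -m jog '[{"dp":[0.6,0,0],"twist":0,"fingers":0},{"dp":[1.3,0,-1],"twist":0,"fingers":0},{"dp":[1.3,0,-5],"twist":0,"fingers":0},{"dp":[1.0,0,-6.5],"twist":0,"fingers":0},{"dp":[-1.5,0,-6.5],"twist":0,"fingers":0},{"dp":[-3.5,0,-6.5],"twist":0,"fingers":0},{"dp":[-3.5,0,-6.5],"twist":0,"fingers":0},{"dp":[-3.5,0,-6.5],"twist":0,"fingers":0}]'; python3 -c "
from h import *
Q=[]
for i in range(2):
  c=cam('side');v,u=np.mgrid[150:260,270:360];v=v.ravel();u=u.ravel();P=world(c,u,v)
  k=(abs(P[:,0]-.465)<.02)&(abs(P[:,1]-.149)<.014)&(P[:,2]>.1)&(P[:,2]<.16);Q.append(P[k])
Q=np.vstack(Q);print(len(Q),np.sort(Q[:,2])[-10:].round(4))
shift((.495,.149,.085))"
```

```text
time_s: 25.32
tool_pos: [0.4912, 0.1499, 0.1476]
tool_rot: [-180.0, -0.0, -178.1]
force: [0.8, -0.6, 1.1]
grip_width: 0.0005
grasp_force: 0.0
66 [0.1309 0.131  0.1316 0.1321 0.1322 0.1326 0.1328 0.1331 0.1342 0.1365]
[-0.38 -0.12  6.27]
25.425 [0.4911 0.15   0.1477] [ 1.7999e+02 -3.0000e-02 -1.7804e+02] [-0.62  0.32 -0.87]
```

```bash
python3 -m jog '[{"dp":[-0.4,0,2],"twist":0,"fingers":0},{"dp":[-0.4,0,4],"twist":0,"fingers":0},{"dp":[-0.4,0,5.7],"twist":0,"fingers":0},{"dp":[-0.4,0,6.0],"twist":0,"fingers":0},{"dp":[0,0,6.0],"twist":0,"fingers":0},{"dp":[0.5,0,6.0],"twist":0,"fingers":0},{"dp":[0.8,0,6.0],"twist":0,"fingers":0},{"dp":[0.8,0,6.0],"twist":0,"fingers":0}]'|grep -E "time|pos|force";  python3 -m jog '[{"dp":[0.1,0,0],"twist":0,"fingers":0},{"dp":[0.2,0,0],"twist":0,"fingers":0}]'|grep -E "pos|force"; 
```

```text
time_s: 26.42
tool_pos: [0.4838, 0.15, 0.0883]
force: [-0.0, 0.8, 0.1]
grasp_force: 0.0
tool_pos: [0.482, 0.1497, 0.0879]
force: [0.3, 0.1, -1.0]
grasp_force: 0.0
```

```bash
python3 -m jog '[{"dp":[0.1,0,0],"twist":0,"fingers":0},{"dp":[0.2,0,0],"twist":0,"fingers":0}]'|grep -E "pos|force";  python3 -m jog '[{"dp":[0.1,0,0],"twist":0,"fingers":0},{"dp":[0.15,0,0],"twist":0,"fingers":0}]'|grep -E "pos|force"
```

```text
tool_pos: [0.48, 0.1496, 0.0879]
force: [-0.3, -0.2, -0.2]
grasp_force: 0.2
tool_pos: [0.4784, 0.1496, 0.0879]
force: [1.0, -0.2, 0.4]
grasp_force: 0.3
```

```bash
python3 -m jog '[{"dp":[0.1,0,0],"twist":0,"fingers":0},{"dp":[0.15,0,0],"twist":0,"fingers":0}]'|grep -E "pos|force"; python3 -m jog '[{"dp":[0.1,0,0],"twist":0,"fingers":0},{"dp":[0.15,0,0],"twist":0,"fingers":0}]'|grep -E "pos|force"
```

```text
tool_pos: [0.4777, 0.1495, 0.0881]
force: [3.8, 0.3, -1.6]
grasp_force: 1.6
tool_pos: [0.4772, 0.1495, 0.0882]
force: [7.1, 0.2, -4.0]
grasp_force: 3.1
```

It stops hard at once in both directions, so the bat is locked in its notch. Back off, retreat clear and check everything.

```bash
python3 -m jog '[{"dp":[-0.5,0,0],"twist":0,"fingers":0},{"dp":[-1.0,0,0],"twist":0,"fingers":0},{"dp":[-1.0,0,-4],"twist":0,"fingers":0},{"dp":[-1,0,-9],"twist":0,"fingers":0},{"dp":[0,0,-14],"twist":0,"fingers":0},{"dp":[2,0,-18],"twist":0,"fingers":0},{"dp":[2,0,-20],"twist":0,"fingers":0},{"dp":[2,0,-20],"twist":0,"fingers":0}]'|grep -E "time|pos|force"; python3 -m jog '[{"dp":[0,0,0],"twist":0,"fingers":0},{"dp":[0,0,0],"twist":0,"fingers":0},{"dp":[0,0,0],"twist":0,"fingers":0},{"dp":[0,0,0],"twist":0,"fingers":0}]'|grep -E "time|pos"; python3 -c "
from h import *
c=cam('wrist');v,u=np.mgrid[0:300,0:640];v=v.ravel();u=u.ravel();P=world(c,u,v);g=c['pixels'][v,u].max(1)
k=(abs(P[:,0]-.465)<.02)&(abs(P[:,1]-.149)<.014)&(P[:,2]>.128)&(P[:,2]<.15);print(P[k].min(0),P[k].max(0),np.median(P[k],0))
c=cam('side');v,u=np.mgrid[0:480,0:640];v=v.ravel();u=u.ravel();P=world(c,u,v);g=c['pixels'][v,u].max(1)
k=(abs(P[:,0]-.566)<.03)&(abs(P[:,1]-.007)<.024)&(P[:,2]>.206)&(P[:,2]<.26)&(g>90);print(P[k].min(0),P[k].max(0))"
```

```text
time_s: 28.68
tool_pos: [0.4558, 0.1492, 0.2891]
force: [-0.9, -0.1, -0.2]
grasp_force: 0.0
time_s: 29.18
tool_pos: [0.4552, 0.1487, 0.2874]
[0.45825741 0.144486   0.12913018] [0.46843877 0.15441394 0.13699269] [0.46243942 0.14936461 0.13418213]
[ 0.54876138 -0.01686413  0.20641813] [0.58524751 0.02857679 0.23613057]
```

```bash
python3 -c "
from cell import env
print(env.sign_off())"
```

```text
the job is handed in; nothing more can be done
None
```

I handed in the job at about 29 s. The crucible sits upright in the sleeve at about 4 N contact, and the tall bat is flipped to the rear and locked: a nudge stopped hard both ways, up to 15 N sideways (12 N vertical). The reported TCP read about 37 mm beyond the real fingertips, so the first grip closed in air and I corrected from camera depth; the short switch looked unchanged, the other items weren't re-measured.

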